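# Find the rattling case and hold it up

## Robot

A 6-joint arm with a two-finger parallel gripper is mounted at the origin on the work surface. World frame = base frame: x ahead of the robot, y to its left, z up, the work surface at z = 0. Lengths are in m, angles in rad, forces in N, time in s.
With the tool pointing down it reaches from about 0.375 to 0.975 m from the base axis. Payload 3.8 kg.
Tool frame: the origin (TCP) lies on the centre line of the jaws, within the pads' length; the fingertips stand 22 mm ahead of it and the grasp point (between the pads) lies 3 mm ahead of it; z points along the fingers, y is the line along which they close (so a half turn about z gives the same grasp; the last joint's range is limited). The gripper opens to 88 mm and grips with 3 to 60 N. Pads are 18 mm wide; open, the fingers measure 123 mm over their backs; the gripper's body (75 mm by 187 mm) begins 45 mm behind the grasp point.
Start: joints at [-1.247, 0.264, 1.604, -0, 1.274, -0.037], TCP at [0.238, -0.632, 0.261] pointing down, gripper open.
Joint ranges: [-2.63, 2.63], [-0.94, 2.18], [0.31, 2.57], [-1.31, 4.45], [0, 2.66], [-2.55, 2.55]. Speed limits (rad/s): [2.57, 2.57, 3.14, 3.14, 3.14, 3.14].

## Interface

Orientations are given as a unit quaternion [x, y, z, w].
In Python, from plant import r gives the robot as it stands.
- The arm moves only by the tool drive_tool, never from a script. Its arguments are lists of equal length, an entry for each row: "hand": the opening, from 0 (shut) to 1 (fully open); "translation": the shift along the tool's x, y, z normalised to -1 to 1, where 1 is 0.2 m, a list of three; "rot": the turn, a rotation vector about the tool's x, y, z normalised to -1 to 1, where 1 is 90 degrees, a list of three. A call has 1 to 20 rows; each row is the pose to reach, as a shift and turn from the pose commanded when the call began, along the tool's axes at that moment; what a row does not reach only later rows make up. A row lasts 1/12 s, in which the tool goes at most 41.7 mm and 7.16 degrees, less where a joint would pass 70% of its speed; a pose out of reach is approached as far as the arm can. A call with a number of a shift or a turn outside -1 to 1 is refused whole. A call with a gripper value outside its range is refused whole. The fingers move at their own pace and stop on an object; the grip force is fixed at half the most. Time passes only in rows, so rows that repeat a pose let the fingers close. It gives the time, the measured TCP pose, the force, the opening and the grip force at its end, in the units of the state.
- r.observe(): the state, without advancing time (a new reading comes with each control period).
- r.camera(name): name is "scene" or "side" or "wrist"; returns a dict with "image" (400x640x3 uint8, red, green, blue), "K" (3x3 intrinsics, pixels), "xyz" and "orientation" of the camera in the world. Camera axes: x right, y down, z forward; pixel columns grow to the right and rows downward; lengths in m; the calibration is good to about 2 mm. A picture is of the moment at which its call begins. There is no depth.
- r.finish_job(): hands the job in; it is judged then, once.
The state is a dict: "clock": time; "q": joint angles; "dq": joint speeds; "joint_efforts": joint torques, N m; "eef_pos": TCP position; "ee_rot": TCP orientation; "contact_force": force on the tool from outside, world axes, zero at the start; "moment": the same for the moment, N m; "finger_gap": opening from 0.0 (shut) to 1.0 (fully open); "finger_force": force on a finger pad.
Only numpy, scipy, OpenCV 4.12 (cv2) and the standard library are available. Lean on these libraries where they do the work, as an engineer would, in place of code of your own. Each camera call takes 0.05 s, during which the arm holds its last target. There are 200 camera calls.

## Task

One of the three sealed plywood cases has a loose steel ball in it: pick the cases up one at a time and shake or rock each a few times end to end until you find the one that rattles, setting any silent one back upright where it stood. Hold the rattling case out, level and still, a hand's breadth above the middle of the round log slice, and finish while still holding it there in the gripper. Do not disturb the pots, tools and other things on the bench.

Things in the scene. Friction and masses are not known exactly. Their poses are not given: they have to be found in the camera images.
- case_1: sealed plywood case, lid never opened: 150 mm long (its x), 56 mm wide (its y), 56 mm high; origin at the centre of its underside; stands lid up, long axis within 26 degrees of straight ahead; brass clasp on its -x end, blank label on top. The three cases look alike; each weighs 0.2 to 0.96 kg by chance, so weight does not tell which rattles
- case_2: sealed plywood case just like case_1, same size, origin and axes. One of the three, a different one each time, holds a loose 40 mm steel ball of 0.26 kg that rolls freely about 100 mm along the case's length (less than 10 mm across and up), runs to the low end when the case is tipped, shifting its balance, and knocks on the ends
- case_3: sealed plywood case just like case_1, same size, origin and axes. Two of the three cases hold nothing loose, are balanced about their middle and stay silent
- log_slice: round slice of a log with dark bark, 150 mm across, 20 mm thick, lying flat and fixed on the far part of the bench; origin at the centre of its underside. The place over which the rattling case is held out
- pot_1: small round paint pot with white cap, 44 mm across, 45 mm high, loose; origin at the centre of its underside; stands between two cases; leave alone
- pot_2: small round white paint pot, 44 mm across, 45 mm high, loose; origin at the centre of its underside; stands between two cases; leave alone
- egg: turned wooden egg on a foot, 48 mm across, 76 mm high, loose; origin at the centre of its underside; leave alone
- blanks: stack of three white round blanks, one piece, 50 mm across, 33 mm high, loose; origin at the centre of its underside; leave alone
- block: cork sanding block, 45 by 30 mm, 25 mm high, loose; origin at the centre of its underside; leave alone
- brush_mug: white mug, 68 mm across, 85 mm high, with brushes that reach up to 190 mm above the bench, loose; origin at the centre of its underside; leave alone
Not all that is in view belongs to the job. Leave any orange or purple look-alike of the case_3 alone.

How it is judged:
By the outcome, as a careful person would: the job done as asked, in the order asked, and still so for the second after the job is handed in, while the arm keeps its last pose, push and grip.
It also fails if it takes over 72 s, if anything falls off the work surface, if the arm or the gripper's body presses on something with over 40 N, if the wrist force passes 120 N, or if a joint passes its speed limit or range.

## Working session

There is one attempt and no reset: what is moved stays moved. The work goes in short steps, Python scripts to look and compute and a tool call to move; the robot and the scene stay as the last step left them, time stands still between calls to the robot, and variables do not carry over. Pictures are saved under pics/ and viewed, at most 10 in all, crops included, and the job is handed in when it is done.

Besides the shell and the picture viewer there is one more tool, called after "Call:" in YAML: its name, and indented under it one key for each argument. drive_tool: Moves the arm, as the interface text tells. Scaled input: -1 to 1 covers 0.2 m each way for a shift and 90 degrees each way for a turn. Its arguments: {"type":"object","properties":{"hand":{"type":"array"},"translation":{"type":"array"},"rot":{"type":"array"}},"required":["hand","translation","rot"]}

```bash
mkdir -p pics
cat > h.py <<'E'
import numpy as np, cv2
from scipy.spatial.transform import Rotation as R
from plant import r
def snap(n,f):
    c=r.camera(n); cv2.imwrite('pics/'+f,c['image'][:,:,::-1]); np.savez('pics/'+f+'.npz',K=c['K'],p=c['xyz'],o=c['orientation']); return c
def px(f,u,v,z):
    d=np.load('pics/'+f+'.npz'); ray=R.from_quat(d['o']).apply(np.linalg.solve(d['K'],[u,v,1.]))
    return d['p']+ray*(z-d['p'][2])/ray[2]
E
python3 - <<'E'
from h import *
for n in ('scene','side'):
    c=snap(n,n+'0.png'); print(n,c['xyz'],c['orientation'],c['K'][0])
print(r.observe())
E
```

```text
scene [1.29584015 0.20173071 1.16430137] [ 0.61896821  0.71757107 -0.24187404 -0.20848757] [494.68014236   0.         319.2481156 ]
side [0.14288055 0.49248178 0.72215223] [-0.30529675  0.89282282 -0.31418444  0.10463955] [366.24459907   0.         321.08234524]
{'clock': 0.1, 'q': array([-1.24692151e+00,  2.64655642e-01,  1.60522585e+00,  1.66696984e-06,
        1.27368714e+00, -3.69005600e-02]), 'dq': array([-0.00041866, -0.00030914, -0.00410666,  0.00078486, -0.00036376,
        0.00037155]), 'joint_efforts': array([ 1.71773449e-04, -5.03617251e+01, -3.58072150e+01,  7.30153522e-02,
        2.33466388e-02, -4.39700943e-05]), 'eef_pos': array([ 0.23808542, -0.63098687,  0.25953366]), 'ee_rot': array([ 9.83773775e-01,  1.79410656e-01, -1.40489287e-04, -9.77950232e-04]), 'contact_force': array([-0.43996762, -0.11036773,  0.33471563]), 'moment': array([-0.00382839, -0.01582033,  0.06357441]), 'finger_force': 0.0, 'finger_gap': 0.9984891457414716}
```

View pics/scene0.png

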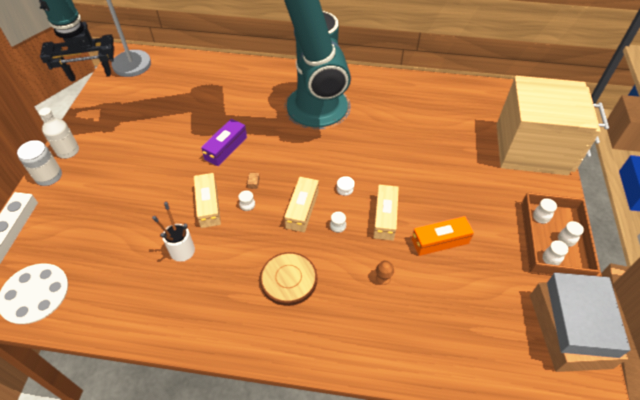

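View pics/side0.png

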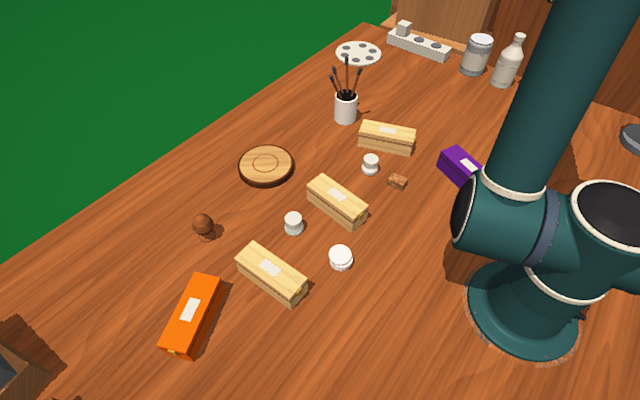

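The scene picture shows cases at about (206,200), (302,204) and (387,211), and the log slice at (289,278). The decoys are purple (224,142) and orange (443,235), and the mug with brushes is at (178,242). Next I'll take an enlarged crop for the corners.

Run:
```python
import cv2
i=cv2.imread('pics/scene0.png')[160:310,180:415]
cv2.imwrite('pics/crop.png',cv2.resize(i,None,fx=3.4,fy=3.4,interpolation=cv2.INTER_CUBIC))
```

```text
(no output)
```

View pics/crop.png

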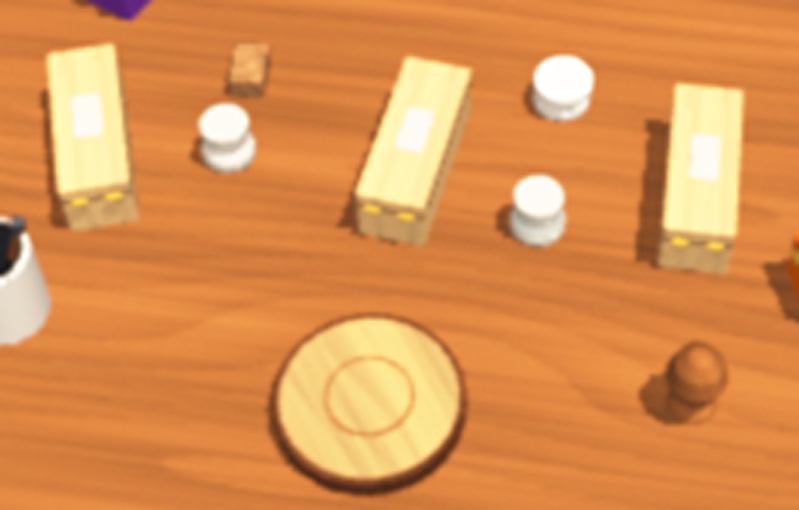

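The crop shows the top-face corners of the three cases, clasp ends toward the log. The corners (crop px) are A (47,52),(115,44),(131,187),(60,198), B (405,57),(471,66),(428,212),(358,200) and C (675,84),(743,90),(736,241),(662,236). The log's top centre is at (370,396).

Run:
```python
from h import *
f='scene0.png'
g=lambda p,z: px(f,180+p[0]/3.4,160+p[1]/3.4,z)[:2]
for n,c in dict(A=[(47,52),(115,44),(131,190),(60,198)],B=[(405,57),(471,66),(428,214),(358,203)],C=[(675,84),(743,90),(736,243),(662,238)]).items():
    P=np.array([g(p,.056) for p in c]); d=(P[2]+P[3]-P[0]-P[1])/2; w=(P[1]+P[2]-P[0]-P[3])/2
    print(n,P.mean(0).round(4),'len',np.linalg.norm(d).round(3),'wid',np.linalg.norm(w).round(3),'yaw',np.degrees(np.arctan2(d[1],d[0])).round(1))
for n,p,z in [('log',(370,396),.02),('potL',(224,123),.045),('potM',(539,197),.045),('blanks',(563,82),.033),('egg',(698,372),.05),('block',(250,65),.025)]: print(n,g(p,z).round(3))
print('mug',px(f,178,236,.085)[:2],'brush',px(f,155,219,.19)[:2],px(f,168,207,.19)[:2])
o=r.observe(); print(R.from_quat(o['ee_rot']).as_matrix().round(3))
```

```text
A [ 0.4788 -0.2467] len 0.159 wid 0.058 yaw 20.7
B [0.4531 0.0281] len 0.159 wid 0.058 yaw -4.0
C [0.4477 0.2675] len 0.159 wid 0.058 yaw 0.7
log [0.684 0.03 ]
potL [ 0.459 -0.136]
potM [0.496 0.137]
blanks [0.362 0.142]
egg [0.643 0.276]
block [ 0.377 -0.135]
mug [ 0.64337465 -0.26819083] brush [ 0.66761275 -0.29309814] [ 0.62813182 -0.27396967]
[[ 0.936  0.353 -0.001]
 [ 0.353 -0.936  0.002]
 [ 0.    -0.002 -1.   ]]
```

Call:
drive_tool:
  hand: [1, 1, 1, 1, 1, 1, 1]
  translation:
    - [0.9, -0.68, 0]
    - [0.9, -0.68, 0]
    - [0.9, -0.68, 0]
    - [0.9, -0.68, 0]
    - [0.9, -0.68, 0]
    - [0.9, -0.68, 0]
    - [0.9, -0.68, 0]
  rot:
    - [0, 0, 0]
    - [0, 0, 0]
    - [0, 0, 0]
    - [0, 0, 0]
    - [0, 0, 0]
    - [0, 0, 0]
    - [0, 0, 0]

```text
clock: 0.68
eef_pos: [0.3603, -0.4371, 0.2602]
ee_rot: [0.983, 0.181, 0.0, -0.001]
contact_force: [0.9, -0.1, 0.4]
finger_gap: 1.0
finger_force: 0.0
```

Call:
drive_tool:
  hand: [1, 1, 1, 1, 1, 1, 1, 1, 1]
  translation:
    - [0.9, -0.68, 0.2]
    - [0.9, -0.68, 0.2]
    - [0.9, -0.68, 0.2]
    - [0.9, -0.68, 0.2]
    - [0.9, -0.68, 0.2]
    - [0.9, -0.68, 0.2]
    - [0.9, -0.68, 0.2]
    - [0.9, -0.68, 0.2]
    - [0.9, -0.68, 0.2]
  rot:
    - [0, 0, 0]
    - [0, 0, 0]
    - [0, 0, 0]
    - [0, 0, 0]
    - [0, 0, 0]
    - [0, 0, 0]
    - [0, 0, 0]
    - [0, 0, 0]
    - [0, 0, 0]

```text
clock: 1.43
eef_pos: [0.4787, -0.2512, 0.2207]
ee_rot: [0.984, 0.179, -0.0, 0.0]
contact_force: [0.4, 0.6, 0.2]
finger_gap: 1.0
finger_force: 0.0
```

Run:
```python
from h import *
c=snap('wrist','w1.png'); print(c['xyz'],r.observe()['eef_pos'],r.observe()['q'])
```

```text
[ 0.5454748  -0.22504734  0.34491678] [ 0.4786598  -0.25147758  0.22087016] [-5.29394289e-01  3.93363273e-02  1.93622859e+00 -7.70255844e-04
  1.16569687e+00  6.82154362e-01]
```

View pics/w1.png

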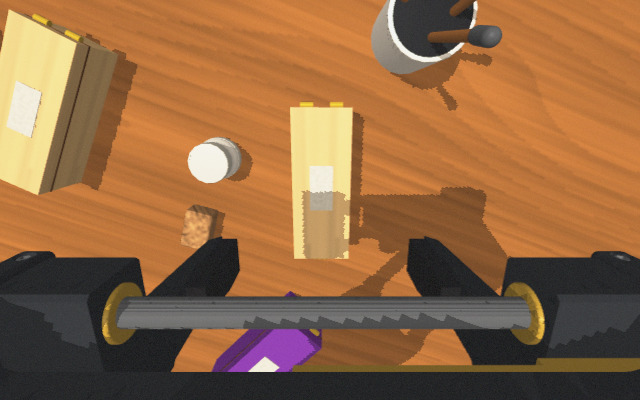

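The wrist view shows case A's top with corners (290,107),(353,107),(349,258),(294,258). It lines up with the tool, and the mug is well clear.

```bash
cat >> h.py <<'E'
def case(f,c):
    P=np.array([px(f,*p,.056)[:2] for p in c]); d=(P[0]+P[1]-P[2]-P[3])/2; w=(P[0]+P[3]-P[1]-P[2])/2; m=P.mean(0)
    o=r.observe(); Rm=R.from_quat(o['ee_rot']); D=np.r_[m,.033]-o['eef_pos']
    print(m.round(4),'len',np.linalg.norm(d).round(4),np.linalg.norm(w).round(4),'yaw',np.degrees(np.arctan2(d[1],d[0])).round(1),'tool yaw',np.degrees(np.arctan2(*Rm.as_matrix()[1::-1,0])).round(1),'shift/0.2',(Rm.inv().apply(D)/.2).round(3))
E
python3 -c "
from h import *
case('w1.png',[(290,107),(353,107),(349,258),(294,258)])"
```

```text
[ 0.476  -0.2503] len 0.1497 0.0567 yaw 20.6 tool yaw 20.6 shift/0.2 [-0.01  -0.011  0.939]
```

Call:
drive_tool:
  hand: [1, 1, 1, 1, 1, 1, 1, 1, 0, 0, 0, 0, 0, 0, 0, 0, 0, 0, 0, 0]
  translation:
    - [-0.01, -0.01, 0.2]
    - [-0.01, -0.01, 0.4]
    - [-0.01, -0.01, 0.6]
    - [-0.01, -0.01, 0.75]
    - [-0.01, -0.01, 0.85]
    - [-0.01, -0.01, 0.92]
    - [-0.01, -0.01, 0.94]
    - [-0.01, -0.01, 0.94]
    - [-0.01, -0.01, 0.94]
    - [-0.01, -0.01, 0.94]
    - [-0.01, -0.01, 0.94]
    - [-0.01, -0.01, 0.94]
    - [-0.01, -0.01, 0.94]
    - [-0.01, -0.01, 0.94]
    - [-0.01, -0.01, 0.94]
    - [-0.01, -0.01, 0.94]
    - [-0.01, -0.01, 0.94]
    - [-0.01, -0.01, 0.94]
    - [-0.01, -0.01, 0.94]
    - [-0.01, -0.01, 0.94]
  rot:
    - [0, 0, 0]
    - [0, 0, 0]
    - [0, 0, 0]
    - [0, 0, 0]
    - [0, 0, 0]
    - [0, 0, 0]
    - [0, 0, 0]
    - [0, 0, 0]
    - [0, 0, 0]
    - [0, 0, 0]
    - [0, 0, 0]
    - [0, 0, 0]
    - [0, 0, 0]
    - [0, 0, 0]
    - [0, 0, 0]
    - [0, 0, 0]
    - [0, 0, 0]
    - [0, 0, 0]
    - [0, 0, 0]
    - [0, 0, 0]

```text
clock: 3.15
eef_pos: [0.4773, -0.2494, 0.0337]
ee_rot: [0.984, 0.18, 0.001, 0.001]
contact_force: [-1.0, -1.9, 5.9]
finger_gap: 0.635
finger_force: 30.0
```

Call:
drive_tool:
  hand: [0, 0, 0, 0, 0, 0, 0, 0, 0, 0]
  translation:
    - [0, 0, -0.05]
    - [0, 0, -0.12]
    - [0, 0, -0.22]
    - [0, 0, -0.35]
    - [0, 0, -0.5]
    - [0, 0, -0.6]
    - [0, 0, -0.65]
    - [0, 0, -0.65]
    - [0, 0, -0.65]
    - [0, 0, -0.65]
  rot:
    - [0, 0, 0]
    - [0, 0, 0]
    - [0, 0, 0]
    - [0, 0, 0]
    - [0, 0, 0]
    - [0, 0, 0]
    - [0, 0, 0]
    - [0, 0, 0]
    - [0, 0, 0]
    - [0, 0, 0]

```text
clock: 3.98
eef_pos: [0.4749, -0.2478, 0.1604]
ee_rot: [0.984, 0.179, -0.002, -0.001]
contact_force: [-0.8, 0.2, -6.5]
finger_gap: 0.633
finger_force: 30.0
```

```bash
cat >> h.py <<'E'
def st():
    o=r.observe(); Rm=R.from_quat(o['ee_rot'])
    print('t',round(o['clock'],2),o['eef_pos'].round(4),'F',o['contact_force'].round(2),'M tool',Rm.inv().apply(o['moment']).round(3),'q',o['q'].round(2),'gap',round(o['finger_gap'],3),round(o['finger_force'],1),'ax',Rm.as_matrix()[:,0].round(3))
E
python3 -c "
from h import *
st()"
```

```text
t 3.98 [ 0.4749 -0.2478  0.1604] F [-0.83  0.19 -6.46] M tool [-0.044 -0.049  0.017] q [-0.53  0.09  2.    0.    1.05  0.68] gap 0.633 30.0 ax [ 0.936  0.353 -0.003]
```

Call:
drive_tool:
  hand: [0, 0, 0, 0, 0, 0, 0, 0, 0, 0, 0, 0]
  translation:
    - [0, 0, 0]
    - [0, 0, 0]
    - [0, 0, 0]
    - [0, 0, 0]
    - [0, 0, 0]
    - [0, 0, 0]
    - [0, 0, 0]
    - [0, 0, 0]
    - [0, 0, 0]
    - [0, 0, 0]
    - [0, 0, 0]
    - [0, 0, 0]
  rot:
    - [0, 0.07, 0]
    - [0, 0.14, 0]
    - [0, 0.21, 0]
    - [0, 0.28, 0]
    - [0, 0.28, 0]
    - [0, 0.28, 0]
    - [0, 0.28, 0]
    - [0, 0.28, 0]
    - [0, 0.28, 0]
    - [0, 0.28, 0]
    - [0, 0.28, 0]
    - [0, 0.28, 0]

```text
clock: 4.98
eef_pos: [0.477, -0.2486, 0.1629]
ee_rot: [0.96, 0.176, 0.215, -0.039]
contact_force: [-0.6, -0.5, -5.5]
finger_gap: 0.634
finger_force: 30.0
```

```bash
python3 -c "
from h import *
st()"
```

```text
t 4.98 [ 0.477  -0.2486  0.1629] F [-0.6  -0.46 -5.48] M tool [-0.014 -0.533  0.007] q [-0.76 -0.03  2.18  0.53  0.86  0.13] gap 0.634 30.0 ax [0.846 0.32  0.426]
```

Call:
drive_tool:
  hand: [0, 0, 0, 0, 0, 0, 0, 0, 0, 0, 0, 0, 0, 0, 0, 0]
  translation:
    - [0, 0, 0]
    - [0, 0, 0]
    - [0, 0, 0]
    - [0, 0, 0]
    - [0, 0, 0]
    - [0, 0, 0]
    - [0, 0, 0]
    - [0, 0, 0]
    - [0, 0, 0]
    - [0, 0, 0]
    - [0, 0, 0]
    - [0, 0, 0]
    - [0, 0, 0]
    - [0, 0, 0]
    - [0, 0, 0]
    - [0, 0, 0]
  rot:
    - [0, -0.07, 0]
    - [0, -0.14, 0]
    - [0, -0.21, 0]
    - [0, -0.28, 0]
    - [0, -0.35, 0]
    - [0, -0.42, 0]
    - [0, -0.49, 0]
    - [0, -0.56, 0]
    - [0, -0.56, 0]
    - [0, -0.56, 0]
    - [0, -0.56, 0]
    - [0, -0.56, 0]
    - [0, -0.56, 0]
    - [0, -0.56, 0]
    - [0, -0.56, 0]
    - [0, -0.56, 0]

```text
clock: 6.32
eef_pos: [0.4762, -0.2491, 0.1632]
ee_rot: [0.96, 0.175, -0.214, 0.039]
contact_force: [0.6, 0.0, -5.8]
finger_gap: 0.636
finger_force: 30.0
```

```bash
python3 -c "
from h import *
st()"
```

```text
t 6.32 [ 0.4762 -0.2491  0.1632] F [ 0.64  0.02 -5.78] M tool [-0.004  0.565  0.032] q [-0.36  0.3   1.81 -0.29  1.38  0.95] gap 0.636 30.0 ax [ 0.847  0.319 -0.425]
```

Call:
drive_tool:
  hand: [0, 0, 0, 0, 0, 0, 0, 0, 0, 0, 0, 0]
  translation:
    - [0, 0, 0]
    - [0, 0, 0]
    - [0, 0, 0]
    - [0, 0, 0]
    - [0, 0, 0]
    - [0, 0, 0]
    - [0, 0, 0]
    - [0, 0, 0]
    - [0, 0, 0]
    - [0, 0, 0]
    - [0, 0, 0]
    - [0, 0, 0]
  rot:
    - [0, 0.07, 0]
    - [0, 0.14, 0]
    - [0, 0.2, 0]
    - [0, 0.21, 0]
    - [0, 0.21, 0]
    - [0, 0.21, 0]
    - [0, 0.21, 0]
    - [0, 0.21, 0]
    - [0, 0.21, 0]
    - [0, 0.21, 0]
    - [0, 0.21, 0]
    - [0, 0.21, 0]

```text
clock: 7.32
eef_pos: [0.4767, -0.2486, 0.1625]
ee_rot: [0.982, 0.179, -0.054, 0.01]
contact_force: [0.6, 0.5, -5.4]
finger_gap: 0.634
finger_force: 30.0
```

```bash
python3 -c "
from h import *
st()"
```

```text
t 7.32 [ 0.4767 -0.2486  0.1625] F [ 0.57  0.52 -5.43] M tool [-0.032  0.073 -0.029] q [-0.48  0.14  1.95 -0.09  1.13  0.77] gap 0.634 30.0 ax [ 0.93   0.351 -0.11 ]
```

Call:
drive_tool:
  hand: [0, 0, 0, 0, 0, 0, 0, 0, 0, 0, 0, 0, 0, 0, 0, 0]
  translation:
    - [0, 0, 0]
    - [0, 0, 0]
    - [0, 0, 0]
    - [0, 0, 0]
    - [0, 0, 0]
    - [0, 0, 0]
    - [0, 0, 0]
    - [0, 0, 0]
    - [0, 0, 0]
    - [0, 0, 0]
    - [0, 0, 0]
    - [0, 0, 0]
    - [0, 0, 0]
    - [0, 0, 0]
    - [0, 0, 0]
    - [0, 0, 0]
  rot:
    - [0, 0.06, 0]
    - [0, 0.12, 0]
    - [0, 0.14, 0]
    - [0, 0.14, 0]
    - [0, 0.14, 0]
    - [0, 0.14, 0]
    - [0, 0.14, 0]
    - [0, 0.14, 0]
    - [0, 0.14, 0]
    - [0, 0.14, 0]
    - [0, 0.14, 0]
    - [0, 0.14, 0]
    - [0, 0.14, 0]
    - [0, 0.14, 0]
    - [0, 0.14, 0]
    - [0, 0.14, 0]

```text
clock: 8.65
eef_pos: [0.4765, -0.2488, 0.1627]
ee_rot: [0.982, 0.179, 0.054, -0.01]
contact_force: [0.9, 0.5, -5.7]
finger_gap: 0.632
finger_force: 30.0
```

```bash
python3 -c "
from h import *
st()"
```

```text
t 8.65 [ 0.4765 -0.2488  0.1627] F [ 0.92  0.49 -5.66] M tool [ 0.025 -0.118 -0.029] q [-0.58  0.05  2.05  0.11  0.99  0.57] gap 0.632 30.0 ax [0.93  0.351 0.11 ]
```

```bash
cat >> h.py <<'E'
def avg(n=10):
    A=[]
    for _ in range(n):
        r.camera('wrist'); o=r.observe(); Rm=R.from_quat(o['ee_rot'])
        A.append(np.r_[Rm.inv().apply(o['contact_force']),Rm.inv().apply(o['moment']),Rm.as_matrix()[2,:2]])
    A=np.array(A); print('t',round(o['clock'],2),'F',A[:,:3].mean(0).round(3),'M',A[:,3:6].mean(0).round(4),'sdM',A[:,3:6].std(0).round(3),'axz,ayz',A[:,6:].mean(0).round(4))
E
python3 -c "
from h import *
avg()"
```

```text
t 9.15 F [-0.504 -0.021  5.92 ] M [-0.01   -0.1288 -0.0059] sdM [0.033 0.027 0.02 ] axz,ayz [0.1097 0.    ]
```

Call:
drive_tool:
  hand: [0, 0, 0, 0, 0, 0, 0, 0, 0, 0, 0, 0, 0]
  translation:
    - [0, 0, 0]
    - [0, 0, 0]
    - [0, 0, 0]
    - [0, 0, 0]
    - [0, 0, 0]
    - [0, 0, 0]
    - [0, 0, 0]
    - [0, 0, 0]
    - [0, 0, 0]
    - [0, 0, 0]
    - [0, 0, 0]
    - [0, 0, 0]
    - [0, 0, 0]
  rot:
    - [0, -0.06, 0]
    - [0, -0.12, 0]
    - [0, -0.14, 0]
    - [0, -0.14, 0]
    - [0, -0.14, 0]
    - [0, -0.14, 0]
    - [0, -0.14, 0]
    - [0, -0.14, 0]
    - [0, -0.14, 0]
    - [0, -0.14, 0]
    - [0, -0.14, 0]
    - [0, -0.14, 0]
    - [0, -0.14, 0]

```text
clock: 10.23
eef_pos: [0.4765, -0.2489, 0.1628]
ee_rot: [0.982, 0.179, -0.054, 0.01]
contact_force: [0.0, 0.3, -6.7]
finger_gap: 0.633
finger_force: 30.0
```

```bash
python3 -c "
from h import *
avg()"
```

```text
t 10.73 F [0.755 0.064 5.987] M [-0.0036  0.1578 -0.0091] sdM [0.019 0.021 0.019] axz,ayz [-0.1097 -0.    ]
```

Case A's moment scales purely with tilt, so there is no ball step and it is silent. I'll put it back.

Call:
drive_tool:
  hand: [0, 0, 0, 0, 0]
  translation:
    - [0, 0, 0]
    - [0, 0, 0]
    - [0, 0, 0]
    - [0, 0, 0]
    - [0, 0, 0]
  rot:
    - [0, 0.04, 0]
    - [0, 0.07, 0]
    - [0, 0.07, 0]
    - [0, 0.07, 0]
    - [0, 0.07, 0]

```text
clock: 11.15
eef_pos: [0.4764, -0.2489, 0.1628]
ee_rot: [0.984, 0.179, -0.001, 0.0]
contact_force: [-0.6, -0.2, -6.0]
finger_gap: 0.63
finger_force: 30.0
```

Call:
drive_tool:
  hand: [0, 0, 0, 0, 0, 0, 0, 0, 0, 0, 0, 0, 1, 1, 1, 1, 1, 1, 1, 1]
  translation:
    - [0, 0, 0.12]
    - [0, 0, 0.28]
    - [0, 0, 0.42]
    - [0, 0, 0.52]
    - [0, 0, 0.57]
    - [0, 0, 0.6]
    - [0, 0, 0.62]
    - [0, 0, 0.63]
    - [0, 0, 0.64]
    - [0, 0, 0.645]
    - [0, 0, 0.645]
    - [0, 0, 0.645]
    - [0, 0, 0.645]
    - [0, 0, 0.645]
    - [0, 0, 0.645]
    - [0, 0, 0.645]
    - [0, 0, 0.645]
    - [0, 0, 0.645]
    - [0, 0, 0.645]
    - [0, 0, 0.645]
  rot:
    - [0, 0, 0]
    - [0, 0, 0]
    - [0, 0, 0]
    - [0, 0, 0]
    - [0, 0, 0]
    - [0, 0, 0]
    - [0, 0, 0]
    - [0, 0, 0]
    - [0, 0, 0]
    - [0, 0, 0]
    - [0, 0, 0]
    - [0, 0, 0]
    - [0, 0, 0]
    - [0, 0, 0]
    - [0, 0, 0]
    - [0, 0, 0]
    - [0, 0, 0]
    - [0, 0, 0]
    - [0, 0, 0]
    - [0, 0, 0]

```text
clock: 12.82
eef_pos: [0.4765, -0.2488, 0.0337]
ee_rot: [0.984, 0.179, -0.0, -0.0]
contact_force: [0.0, -0.3, 0.3]
finger_gap: 1.001
finger_force: 0.0
```

```bash
python3 -c "
from h import *
st()"
```

```text
t 12.82 [ 0.4765 -0.2488  0.0337] F [ 0.04 -0.29  0.34] M tool [0.007 0.018 0.026] q [-0.53  0.26  2.08  0.    0.8   0.68] gap 1.001 0.0 ax [ 0.936  0.353 -0.   ]
```

Call:
drive_tool:
  hand: [1, 1, 1, 1, 1, 1, 1, 1, 1, 1, 1, 1]
  translation:
    - [0, 0, -0.1]
    - [0, 0, -0.25]
    - [0, 0, -0.45]
    - [0, 0, -0.65]
    - [0, 0, -0.85]
    - [0, 0, -0.93]
    - [0.05, -0.18, -0.93]
    - [0.1, -0.38, -0.93]
    - [0.15, -0.58, -0.93]
    - [0.18, -0.66, -0.93]
    - [0.18, -0.66, -0.93]
    - [0.18, -0.66, -0.93]
  rot:
    - [0, 0, 0]
    - [0, 0, 0]
    - [0, 0, 0]
    - [0, 0, 0]
    - [0, 0, 0]
    - [0, 0, 0]
    - [0, 0, 0]
    - [0, 0, 0]
    - [0, 0, 0]
    - [0, 0, 0]
    - [0, 0, 0]
    - [0, 0, 0]

```text
clock: 13.82
eef_pos: [0.4636, -0.112, 0.2198]
ee_rot: [0.984, 0.181, 0.0, 0.0]
contact_force: [0.6, -0.3, -0.2]
finger_gap: 1.001
finger_force: 0.0
```

Call:
drive_tool:
  hand: [1, 1, 1, 1, 1, 1, 1, 1, 1]
  translation:
    - [0.05, -0.18, 0]
    - [0.1, -0.38, 0]
    - [0.15, -0.58, 0]
    - [0.18, -0.67, 0]
    - [0.18, -0.67, 0]
    - [0.18, -0.67, 0]
    - [0.18, -0.67, 0]
    - [0.18, -0.67, 0]
    - [0.18, -0.67, 0]
  rot:
    - [0, 0, 0.07]
    - [0, 0, 0.14]
    - [0, 0, 0.21]
    - [0, 0, 0.27]
    - [0, 0, 0.27]
    - [0, 0, 0.27]
    - [0, 0, 0.27]
    - [0, 0, 0.27]
    - [0, 0, 0.27]

```text
clock: 14.57
eef_pos: [0.4503, 0.0241, 0.2197]
ee_rot: [0.999, -0.032, -0.0, 0.0]
contact_force: [0.4, -1.1, -0.7]
finger_gap: 0.999
finger_force: 0.0
```

```bash
python3 -c "
from h import *
snap('wrist','w2.png'); st()"
```

```text
t 14.62 [0.4502 0.0242 0.2197] F [-0.6  -0.16 -0.65] M tool [ 0.029 -0.009  0.009] q [-0.   -0.14  2.11 -0.    1.17  1.63] gap 0.999 0.0 ax [ 0.998 -0.065 -0.   ]
```

View pics/w2.png

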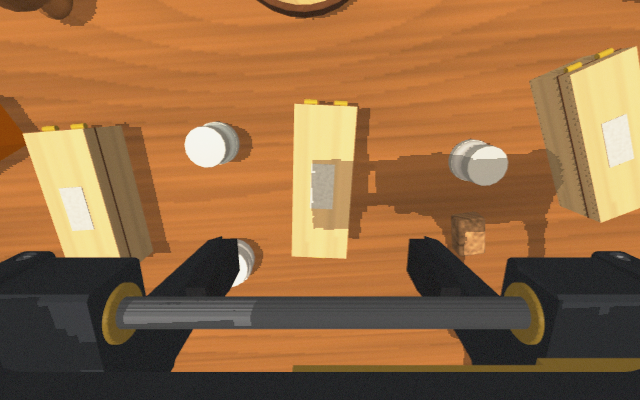

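Case B's top corners are (295,102),(358,106),(346,259),(292,256). Case A stands upright at the right.

```bash
python3 -c "
from h import *
case('w2.png',[(295,102),(358,106),(346,259),(292,256)])"
```

```text
[0.4498 0.0243] len 0.1513 0.056 yaw -6.4 tool yaw -3.7 shift/0.2 [-0.002 -0.     0.933]
```

Call:
drive_tool:
  hand: [1, 1, 1, 1, 1, 1, 1, 1, 0, 0, 0, 0, 0, 0, 0, 0, 0, 0, 0, 0]
  translation:
    - [0, 0, 0.2]
    - [0, 0, 0.4]
    - [0, 0, 0.6]
    - [0, 0, 0.75]
    - [0, 0, 0.85]
    - [0, 0, 0.92]
    - [0, 0, 0.935]
    - [0, 0, 0.935]
    - [0, 0, 0.935]
    - [0, 0, 0.935]
    - [0, 0, 0.935]
    - [0, 0, 0.935]
    - [0, 0, 0.935]
    - [0, 0, 0.935]
    - [0, 0, 0.935]
    - [0, 0, 0.935]
    - [0, 0, 0.935]
    - [0, 0, 0.935]
    - [0, 0, 0.935]
    - [0, 0, 0.935]
  rot:
    - [0, 0, 0.03]
    - [0, 0, 0.03]
    - [0, 0, 0.03]
    - [0, 0, 0.03]
    - [0, 0, 0.03]
    - [0, 0, 0.03]
    - [0, 0, 0.03]
    - [0, 0, 0.03]
    - [0, 0, 0.03]
    - [0, 0, 0.03]
    - [0, 0, 0.03]
    - [0, 0, 0.03]
    - [0, 0, 0.03]
    - [0, 0, 0.03]
    - [0, 0, 0.03]
    - [0, 0, 0.03]
    - [0, 0, 0.03]
    - [0, 0, 0.03]
    - [0, 0, 0.03]
    - [0, 0, 0.03]

```text
clock: 16.28
eef_pos: [0.4506, 0.0254, 0.0335]
ee_rot: [0.998, -0.055, 0.001, 0.0]
contact_force: [-1.9, -0.9, 6.4]
finger_gap: 0.636
finger_force: 30.0
```

Call:
drive_tool:
  hand: [0, 0, 0, 0, 0, 0, 0, 0, 0, 0]
  translation:
    - [0, 0, -0.05]
    - [0, 0, -0.12]
    - [0, 0, -0.22]
    - [0, 0, -0.35]
    - [0, 0, -0.5]
    - [0, 0, -0.6]
    - [0, 0, -0.65]
    - [0, 0, -0.65]
    - [0, 0, -0.65]
    - [0, 0, -0.65]
  rot:
    - [0, 0, 0]
    - [0, 0, 0]
    - [0, 0, 0]
    - [0, 0, 0]
    - [0, 0, 0]
    - [0, 0, 0]
    - [0, 0, 0]
    - [0, 0, 0]
    - [0, 0, 0]
    - [0, 0, 0]

```text
clock: 17.12
eef_pos: [0.4482, 0.0255, 0.1607]
ee_rot: [0.998, -0.055, -0.002, 0.0]
contact_force: [-0.3, 0.4, -4.6]
finger_gap: 0.633
finger_force: 30.0
```

Call:
drive_tool:
  hand: [0, 0, 0, 0, 0, 0, 0, 0, 0, 0, 0, 0, 0, 0, 0, 0]
  translation:
    - [0, 0, 0]
    - [0, 0, 0]
    - [0, 0, 0]
    - [0, 0, 0]
    - [0, 0, 0]
    - [0, 0, 0]
    - [0, 0, 0]
    - [0, 0, 0]
    - [0, 0, 0]
    - [0, 0, 0]
    - [0, 0, 0]
    - [0, 0, 0]
    - [0, 0, 0]
    - [0, 0, 0]
    - [0, 0, 0]
    - [0, 0, 0]
  rot:
    - [0, 0.07, 0]
    - [0, 0.14, 0]
    - [0, 0.2, 0]
    - [0, 0.2, 0]
    - [0, 0.2, 0]
    - [0, 0.2, 0]
    - [0, 0.2, 0]
    - [0, 0.2, 0]
    - [0, 0.14, 0]
    - [0, 0.07, 0]
    - [0, 0.07, 0]
    - [0, 0.07, 0]
    - [0, 0.07, 0]
    - [0, 0.07, 0]
    - [0, 0.07, 0]
    - [0, 0.07, 0]

```text
clock: 18.45
eef_pos: [0.4492, 0.0256, 0.1627]
ee_rot: [0.997, -0.055, 0.055, 0.003]
contact_force: [-0.4, 0.1, -4.6]
finger_gap: 0.634
finger_force: 30.0
```

```bash
python3 -c "
from h import *
avg(); st()"
```

```text
t 18.95 F [-0.466 -0.141  4.931] M [ 0.0264 -0.0313  0.0131] sdM [0.028 0.019 0.016] axz,ayz [ 0.1103 -0.    ]
t 18.95 [0.45   0.0255 0.1627] F [ 0.11  0.26 -5.07] M tool [ 0.016 -0.034 -0.003] q [ 0.01 -0.15  2.23 -0.02  0.95  1.7 ] gap 0.63 30.0 ax [ 0.988 -0.11   0.11 ]
```

Call:
drive_tool:
  hand: [0, 0, 0, 0, 0, 0, 0, 0, 0, 0, 0, 0, 0, 0, 0, 0]
  translation:
    - [0, 0, 0]
    - [0, 0, 0]
    - [0, 0, 0]
    - [0, 0, 0]
    - [0, 0, 0]
    - [0, 0, 0]
    - [0, 0, 0]
    - [0, 0, 0]
    - [0, 0, 0]
    - [0, 0, 0]
    - [0, 0, 0]
    - [0, 0, 0]
    - [0, 0, 0]
    - [0, 0, 0]
    - [0, 0, 0]
    - [0, 0, 0]
  rot:
    - [0, -0.07, 0]
    - [0, -0.14, 0]
    - [0, -0.21, 0]
    - [0, -0.27, 0]
    - [0, -0.27, 0]
    - [0, -0.27, 0]
    - [0, -0.27, 0]
    - [0, -0.27, 0]
    - [0, -0.21, 0]
    - [0, -0.14, 0]
    - [0, -0.14, 0]
    - [0, -0.14, 0]
    - [0, -0.14, 0]
    - [0, -0.14, 0]
    - [0, -0.14, 0]
    - [0, -0.14, 0]

```text
clock: 20.28
eef_pos: [0.4506, 0.0254, 0.1627]
ee_rot: [0.997, -0.055, -0.055, -0.003]
contact_force: [1.1, -0.1, -5.1]
finger_gap: 0.632
finger_force: 30.0
```

```bash
python3 -c "
from h import *
avg(); st()"
```

```text
t 20.78 F [ 0.656 -0.073  5.328] M [ 0.0239 -0.0261 -0.0091] sdM [0.019 0.025 0.028] axz,ayz [-0.1103  0.    ]
t 20.78 [0.45   0.0255 0.1627] F [-0.37  0.88 -5.51] M tool [ 0.035 -0.019 -0.018] q [-0.01 -0.01  2.1   0.01  1.16  1.67] gap 0.633 30.0 ax [ 0.988 -0.11  -0.11 ]
```

Case B's moment is nearly unchanged between tilts, so a mass shift cancels the tilt term: this is the rattler. I'll rock it once more, level it and carry it.

Call:
drive_tool:
  hand: [0, 0, 0, 0, 0, 0, 0, 0, 0, 0, 0, 0, 0, 0, 0, 0, 0, 0, 0, 0]
  translation:
    - [0, 0, 0]
    - [0, 0, 0]
    - [0, 0, 0]
    - [0, 0, 0]
    - [0, 0, 0]
    - [0, 0, 0]
    - [0, 0, 0]
    - [0, 0, 0]
    - [0, 0, 0]
    - [0, 0, 0]
    - [0, 0, 0]
    - [0, 0, 0]
    - [0, 0, 0]
    - [0, 0, 0]
    - [0, 0, 0]
    - [0, 0, 0]
    - [0, 0, 0]
    - [0, 0, 0]
    - [0, 0, 0]
    - [0, 0, 0]
  rot:
    - [0, 0.07, 0]
    - [0, 0.14, 0]
    - [0, 0.21, 0]
    - [0, 0.27, 0]
    - [0, 0.27, 0]
    - [0, 0.27, 0]
    - [0, 0.27, 0]
    - [0, 0.2, 0]
    - [0, 0.13, 0]
    - [0, 0.06, 0]
    - [0, -0.01, 0]
    - [0, -0.08, 0]
    - [0, -0.13, 0]
    - [0, -0.13, 0]
    - [0, -0.13, 0]
    - [0, -0.13, 0]
    - [0, -0.06, 0]
    - [0, 0.01, 0]
    - [0, 0.07, 0]
    - [0, 0.07, 0]

```text
clock: 22.45
eef_pos: [0.4461, 0.0259, 0.1626]
ee_rot: [0.998, -0.055, 0.001, -0.0]
contact_force: [-1.0, -1.0, -6.3]
finger_gap: 0.634
finger_force: 30.0
```

```bash
python3 -c "
from h import *
st(); o=r.observe(); print(R.from_quat(o['ee_rot']).inv().apply(np.array([.681,.0265,.145])-o['eef_pos'])/.2)"
```

```text
t 22.45 [0.4461 0.0259 0.1626] F [-1.02 -1.   -6.3 ] M tool [ 0.031 -0.248  0.063] q [ 0.   -0.09  2.18 -0.    1.05  1.68] gap 0.634 30.0 ax [ 0.994 -0.109  0.002]
[ 1.16699307 -0.13132239  0.09008531]
```

Call:
drive_tool:
  hand: [0, 0, 0, 0, 0, 0, 0, 0, 0, 0, 0, 0]
  translation:
    - [0.02, 0, 0]
    - [0.08, -0.01, 0]
    - [0.17, -0.02, 0]
    - [0.28, -0.03, 0]
    - [0.4, -0.04, 0]
    - [0.52, -0.06, 0]
    - [0.64, -0.07, 0]
    - [0.76, -0.08, 0]
    - [0.86, -0.1, 0]
    - [0.92, -0.1, 0]
    - [0.95, -0.1, 0]
    - [0.95, -0.1, 0]
  rot:
    - [0, 0, 0]
    - [0, 0, 0]
    - [0, 0, 0]
    - [0, 0, 0]
    - [0, 0, 0]
    - [0, 0, 0]
    - [0, 0, 0]
    - [0, 0, 0]
    - [0, 0, 0]
    - [0, 0, 0]
    - [0, 0, 0]
    - [0, 0, 0]

```text
clock: 23.45
eef_pos: [0.6437, 0.0242, 0.1619]
ee_rot: [0.998, -0.055, -0.0, -0.0]
contact_force: [0.0, -0.2, -5.0]
finger_gap: 0.627
finger_force: 30.0
```

Call:
drive_tool:
  hand: [0, 0, 0, 0, 0, 0, 0, 0, 0, 0, 0, 0]
  translation:
    - [0.04, 0, 0.01]
    - [0.09, -0.01, 0.03]
    - [0.14, -0.02, 0.06]
    - [0.18, -0.03, 0.08]
    - [0.2, -0.03, 0.09]
    - [0.2, -0.03, 0.09]
    - [0.2, -0.03, 0.09]
    - [0.2, -0.03, 0.09]
    - [0.2, -0.03, 0.09]
    - [0.2, -0.03, 0.09]
    - [0.2, -0.03, 0.09]
    - [0.2, -0.03, 0.09]
  rot:
    - [0, 0, 0]
    - [0, 0, 0]
    - [0, 0, 0]
    - [0, 0, 0]
    - [0, 0, 0]
    - [0, 0, 0]
    - [0, 0, 0]
    - [0, 0, 0]
    - [0, 0, 0]
    - [0, 0, 0]
    - [0, 0, 0]
    - [0, 0, 0]

```text
clock: 24.45
eef_pos: [0.6813, 0.026, 0.1451]
ee_rot: [0.998, -0.055, 0.0, -0.0]
contact_force: [0.6, -0.0, -5.4]
finger_gap: 0.637
finger_force: 30.0
```

```bash
python3 -c "
from h import *
st(); avg(5); snap('scene','s2.png'); snap('side','sd2.png')
a=cv2.imread('pics/s2.png')[120:350,140:440]; b=cv2.imread('pics/sd2.png')[60:290,200:500]
cv2.imwrite('pics/c2.png',cv2.resize(np.hstack([a,b]),None,fx=1.33,fy=1.33))
cv2.imwrite('pics/c3.png',cv2.resize(b,None,fx=2.6,fy=2.6,interpolation=2))"
```

```text
t 24.45 [0.6813 0.026  0.1451] F [ 0.59 -0.04 -5.42] M tool [-0.019 -0.06  -0.019] q [0.   0.36 1.7  0.   1.08 1.68] gap 0.637 30.0 ax [ 0.994 -0.11   0.   ]
t 24.7 F [0.265 0.018 4.987] M [ 0.0161 -0.0029  0.0021] sdM [0.026 0.036 0.017] axz,ayz [ 0.0002 -0.    ]
```

View pics/c2.png

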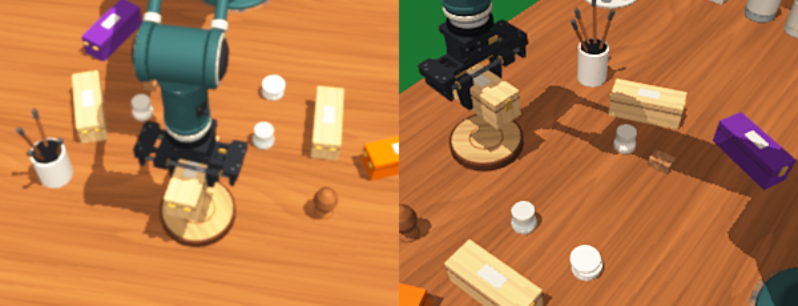

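View pics/c3.png

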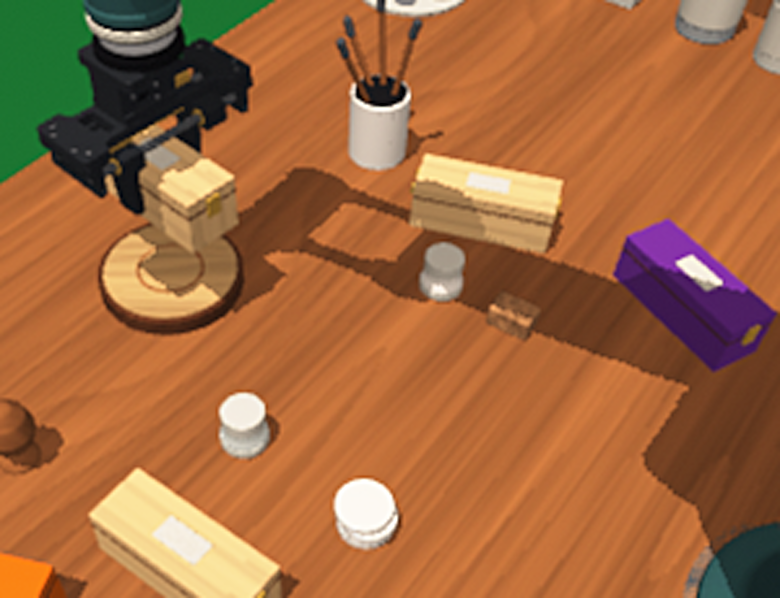

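The composites show the case held over the log slice, apparently level, with the other things undisturbed. I'll check tilt and log centre more closely.

```bash
python3 -c "
from h import *
snap('wrist','w3.png')
a=cv2.imread('pics/s2.png')[230:310,240:340]; b=cv2.imread('pics/w3.png')[40:300,220:420]
cv2.imwrite('pics/c4.png',np.hstack([cv2.resize(a,(400,320),interpolation=2),cv2.resize(b,(400,520),interpolation=2)[:320]]))
cv2.imwrite('pics/c4.png',np.hstack([cv2.copyMakeBorder(cv2.resize(a,(400,320),interpolation=2),0,200,0,0,0),cv2.resize(b,(400,520),interpolation=2)]))
"
```

```text
(no output)
```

View pics/c4.png

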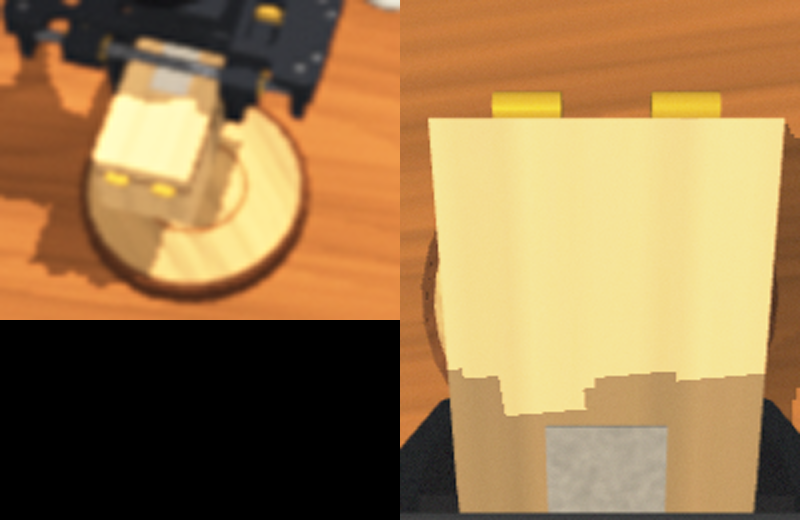

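```bash
python3 -c "
from h import *
d=np.load('pics/w3.png.npz'); K=d['K']; Rc=R.from_quat(d['o'])
def P(ul,ur,v):
    z=K[0,0]*.056/(ur-ul); return d['p']+Rc.apply(z*np.linalg.solve(K,[(ul+ur)/2,v,1]))
a=P(234.5,412,99.3); b=P(250,397,296); v=a-b; print(a,b,np.degrees(np.arcsin(v[2]/np.linalg.norm(v))),np.linalg.norm(v))
o=r.observe(); print(o['eef_pos'],a-.075*v/np.linalg.norm(v)); print(px('scene0.png',289,276.5,.02))"
```

```text
[0.75505381 0.01769011 0.16670179] [0.68417293 0.02540672 0.16668691] 0.011957387053197994 0.07129968737439075
[0.68142222 0.02596506 0.14467667] [0.68049435 0.02580719 0.16668614]
[0.68358994 0.0306957  0.02      ]
```

The case is level to about 0.01° by the wrist image, centred over the slice, with its underside about 90 mm above the slice's top.

```bash
python3 -c "
from h import *
print(np.abs(r.observe()['dq']).max()); print(r.finish_job())"
```

```text
0.002080941387538961
the job is handed in; nothing more can be done
None
```

I found the rattling case on the second try: it was the middle one. It is now held level and still about 9 cm above the log slice, and the job is handed in; the first, silent case went back upright in its place.

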